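# Fit the keyed hub on the turntable spindle

### The arm

A 6-joint arm with a two-finger parallel gripper is mounted at the origin on the work surface; the furniture and walls round the work are solid. World frame = base frame: x ahead of the robot, y to its left, z up, the work surface at z = 0. Lengths are in mm, angles in rad, forces in N, time in s.
With the tool pointing down it reaches from about 325 to 775 mm from the base axis. Payload 5.5 kg.
Tool frame: the origin (TCP) lies between the finger pads; the fingertips stand 25 mm ahead of it and the grasp point (between the pads) lies 6 mm ahead of it; z points along the fingers, y is the line along which they close (so a half turn about z gives the same grasp; the last joint's range is limited). The gripper opens to 88 mm and grips with 3 to 60 N. Pads are 20 mm wide; open, the fingers measure 115 mm over their backs; the gripper's body (75 mm by 178 mm) begins 61 mm behind the grasp point.
Start: joints at [-1.358, 0.091, 1.231, -0, 1.82, -0.057], TCP at [159.922, -578.309, 247.631] pointing down, gripper open.
Joint ranges: [-2.87, 2.87], [-0.86, 2.18], [0.17, 2.46], [-1.51, 4.65], [0.06, 2.69], [-2.65, 2.65]. Speed limits (rad/s): [2.57, 2.57, 3.01, 3.14, 3.14, 3.14].

### API

Orientations are given as a unit quaternion [x, y, z, w].
In Python, from plant import robot gives the robot as it stands.
- The arm moves only by the tool jog_arm, never from a script. Its argument "rows" is a list that holds one entry, the list of rows, each a list of 7 numbers: the finger opening in mm, from 0 to 87.8, then the shift along the tool's x, y, z in mm, then the turn, a rotation vector about the tool's x, y, z in degrees. In form: [[[hand, dx, dy, dz, rx, ry, rz], ...]]. A call has 1 to 12 rows; each row is the pose to reach, as a shift and turn from the pose commanded when the call began, along the tool's axes at that moment; what a row does not reach only later rows make up. A row lasts 1/10 s, in which the tool goes at most 50 mm and 8.59 degrees, less where a joint would pass 70% of its speed; a pose out of reach is approached as far as the arm can. A call with a gripper value outside its range is refused whole. The fingers move at their own pace and stop on an object; "force" is the grip in N (left out, the last holds). Time passes only in rows, so rows that repeat a pose let the fingers close. It gives the time, the measured TCP pose, the force, the opening and the grip force at its end, in the units of the state.
- robot.sense(): the state, without advancing time (a new reading comes with each control period).
- robot.get_image(name): name is "scene" or "side" or "wrist"; returns a dict with "image" (420x560x3 uint8, blue, green, red), "intrinsics" (3x3 intrinsics, pixels), "R" (3x3) and "t" (3): a world point X has camera coordinates R X + t. Camera axes: x right, y down, z forward; pixel columns grow to the right and rows downward; lengths in mm; the calibration is good to about 2 mm. A picture is of the moment at which its call begins. There is no depth.
- robot.finish_job(): hands the job in; it is judged then, once.
The state is a dict: "clock": time; "qpos": joint angles; "dq": joint speeds; "joint_torque": joint torques, N m; "eef_pos": TCP position; "orientation": TCP orientation; "ft_force": force on the tool from outside, world axes, zero at the start; "wrist_torque": the same for the moment, N m; "width": finger opening in mm; "gripper_force": force on a finger pad.
Only numpy, scipy, OpenCV 4.12 (cv2) and the standard library are available. Lean on these libraries where they do the work, as an engineer would, in place of code of your own. Each camera call takes 0.05 s, during which the arm holds its last target. There are 200 camera calls.

### The job

The head of the small modelling turntable has been taken off. Put the square-headed keyed hub onto the stand's upright spindle, turn it under light pressure until the two tabs inside it drop into the spindle's keyways, and slide it down until it sits fully home on the column; then let go and leave it there. Never force it down hard, and leave the ink jar, the thread spool and the eraser where they are.

Things in the scene. Friction and masses are not known exactly. Their poses are not given: they have to be found in the camera images.
- hub_center (a point): Loose keyed hub, dark steel, about 0.2 kg, upright on the table; point on its axis, half-way up its 38 mm (19 mm above the underside), z up. Lower 20 mm: round barrel 44 mm across, 35 mm bore. Upper 18 mm: square head 48 x 48 mm, sides parallel to x and y, 18 mm bore through it. Grasp the head from above by any two opposite sides. Its two tabs are on the +x and -x sides.
- hub_tab (a point): One of the hub's two like tabs (either serves), inside the barrel, on the +x side; the other is opposite. Each is 7 mm wide and reaches from the wall of the 35 mm bore inward to 10 mm from the axis, from the underside up to 14 mm. The point is the tab's middle, 14 mm from the axis, 7 mm above the underside. Axes as the hub. A rib 8 mm long, 3 mm high on the head lies above each tab.
- stand_axis (a point): Centre of the flat top, 50 mm above the table, of the fixed grey stand (column 39 mm, foot 130 mm across); z up. The spindle rises here: a shaft 30 mm thick, 14 mm high, then a nose 16 mm thick, tapered over its last 8 mm, ending 54 mm above this point. A locking screw with black knob on the -x side keeps the spindle from turning. Fully home, the hub's centre is 19 mm above this point.
- keyed_step (a point): The stand's axis at the top of the 30 mm shaft, 14 mm above the column's top; axes as the stand. The shaft has two opposite keyways, 9.5 mm wide, 6 mm deep, full height: one faces the +x side within 0.8 rad either way; its angle is NOT measured. A hub out of line rests here by its tabs; with a tab within 0.08 rad of a keyway it can go down 14 mm. 5 N is ample, over 40 N damages it.
- ink_jar_center (a point): A squat black ink jar with a black screw cap, 42 mm across, 60 mm tall, loose; the point is its centre. To be left alone.
- spool_center (a point): A small wooden thread spool with red thread, 31 mm across, 40 mm tall, loose; the point is its centre. To be left alone.
- rubber_center (a point): A blue and white eraser, 25 x 43 x 15 mm, loose; the point is its centre. To be left alone.

How it is judged (in metres and radians):
On the way, in this order (a step that is already met when the one before it is completed fails the run):
1. the hub is over the spindle: centred on it, with its underside below the tip of the nose (horizontal distance between hub_center and stand_axis below 0.01 m and z of hub_center in the frame of stand_axis below 0.07 m).
2. the tabs are in the keyways and the hub down on the column (horizontal distance between hub_center and stand_axis below 0.004 m and z of hub_center in the frame of stand_axis below 0.022 m), for 0.2 s.
At the end, for the whole second after the job is handed in: The hub stands upright (within 0.08 rad) on the spindle, its axis within 4 mm of the spindle's and its centre less than 22 mm above the top of the column (19 mm when fully home), at rest (all of step 2 and angle between hub_center's own z axis and vertical below 0.08 rad and linear speed of hub below 0.02 m/s); the robot touches nothing.
It fails at once if the hub is pressed against the stand or its spindle with more than 40 N (contact force between hub and stand above 40 N).
It fails at once if the ink jar, the thread spool or the eraser is moved by more than 20 mm (distance of any of ink_jar_center, spool_center, rubber_center from where it was at the start of the episode above 0.02 m).
It also fails if it takes over 64 s, if anything falls off the work surface, if the arm or the gripper's body presses on something with over 40 N, if the wrist force passes 120 N, or if a joint passes its speed limit or range.

## Working session

There is one attempt and no reset: what is moved stays moved. The work goes in short steps, Python scripts to look and compute and a tool call to move; the robot and the scene stay as the last step left them, time stands still between calls to the robot, and variables do not carry over. Pictures are saved under pics/ and viewed, at most 10 in all, crops included, and the job is handed in when it is done.

Besides the shell and the picture viewer there is one more tool, called as name(argument=value, ...) on one line, values as JSON. jog_arm: Moves the arm, as the interface text tells. Its arguments: {"type":"object","properties":{"rows":{"type":"array","items":{"type":"array","items":{"type":"array","items":{"type":"number"}}}},"force":{"type":"number"}},"required":["rows"]}

```bash
mkdir -p pics; ls; cat > h.py <<'E'
import numpy as np, cv2
from plant import robot
from scipy.spatial.transform import Rotation as Rn
def snap(n,f):
    d=robot.get_image(n); cv2.imwrite(f'pics/{f}.png',d['image'])
    np.savez(f'pics/{f}.npz',K=d['intrinsics'],R=d['R'],t=d['t']); return d
def ray(f,u,v):
    d=np.load(f'pics/{f}.npz'); R,t=d['R'],np.ravel(d['t'])
    return -R.T@t, R.T@np.linalg.solve(d['K'],[u,v,1])
def atz(f,u,v,z):
    c,r=ray(f,u,v); return c+r*(z-c[2])/r[2]
def proj(f,X):
    d=np.load(f'pics/{f}.npz'); p=d['K']@(d['R']@np.array(X,float)+np.ravel(d['t'])); return p[:2]/p[2]
def totool(P):
    s=robot.sense(); R=Rn.from_quat(s['orientation']); return R.inv().apply(np.array(P)-s['eef_pos'])
E
python3 - <<'E'
from h import *
for n in ('scene','side'): snap(n,n+'0')
a=cv2.imread('pics/scene0.png');b=cv2.imread('pics/side0.png')
print({k:np.round(v,3) for k,v in robot.sense().items()})
E
```

```text
pics
{'clock': np.float64(0.1), 'qpos': array([-1.358,  0.092,  1.232, -0.   ,  1.82 , -0.057]), 'dq': array([ 0.001, -0.001, -0.001,  0.001, -0.   , -0.002]), 'joint_torque': array([ 2.0000e-03, -4.4786e+01, -4.0757e+01,  7.0000e-02,  2.8000e-02,
       -0.0000e+00]), 'eef_pos': array([ 159.88 , -578.088,  246.623]), 'orientation': array([ 0.991,  0.134, -0.   , -0.001]), 'ft_force': array([0.278, 0.109, 0.835]), 'wrist_torque': array([-0.073,  0.004,  0.006]), 'gripper_force': np.float64(0.0), 'width': np.float64(87.89)}
```

View pics/scene0.png

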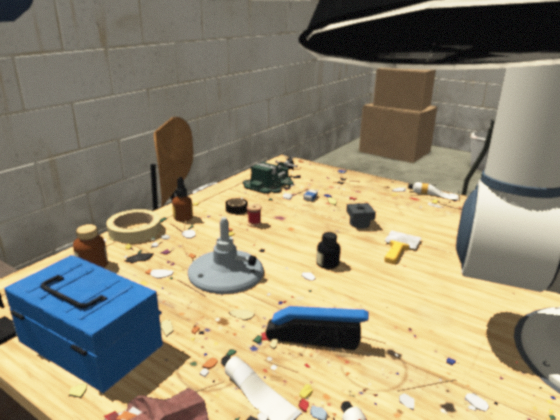

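View pics/side0.png

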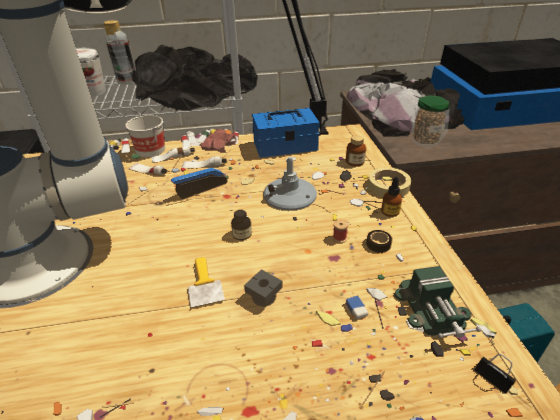

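The scene view shows the stand with its nose tip near (224,221) and the hub near (361,212). In the side view the hub's head top is near (264,281) and the nose tip near (291,158). The jar is at (242,225), the spool at (340,231) and the eraser at (356,306).

```bash
python3 - <<'E'
from h import *
print('hub',atz('side0',264,281,38),atz('scene0',361,209,38))
print('nose',atz('side0',291,158,104),atz('scene0',224,221,104))
print('jar',atz('side0',242,214,60),'spool',atz('side0',340,225,40),'rub',atz('side0',356,303,15))
print('knob',atz('side0',278,184,40), 'foot',atz('side0',291,194,10))
s=cv2.imread('pics/side0.png');a=cv2.resize(s[255:325,215:315],None,fx=4,fy=4,interpolation=2);b=cv2.resize(s[145:215,250:350],None,fx=4,fy=4,interpolation=2)
cv2.imwrite('pics/c1.png',np.hstack([a,b]))
h=atz('side0',264,281,38);print('tool',totool([h[0],h[1],246]))
E
```

```text
hub [ 449.4078439  -175.18473155   38.        ] [ 442.0729621  -170.89836137   38.        ]
nose [555.97972388 125.21789582 104.        ] [543.4565029  139.51697053 104.        ]
jar [428.5562409   -3.79718034  60.        ] spool [624.04188454 -53.03901043  40.        ] rub [ 601.51865549 -234.70799149   15.        ]
knob [523.88194865 120.62746006  40.        ] foot [554.17511856 116.50156515  10.        ]
tool [ 386.4477557  -311.15109881    1.19383696]
```

View pics/c1.png

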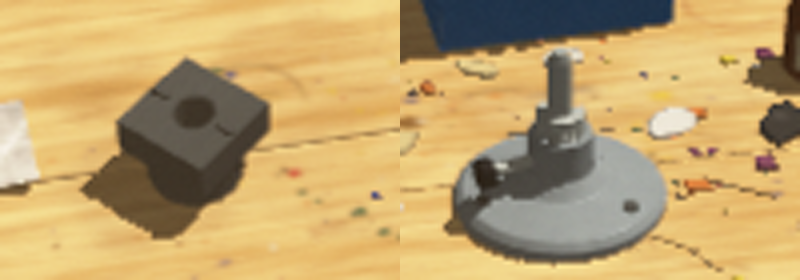

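The crop shows the hub's head corners at about (187,58), (270,104), (205,172) and (117,123), its bore at (194,112), and the ribs at (160,93) and (225,130). On the stand, the knob is at (487,172).

```bash
python3 - <<'E'
from h import *
P=[atz('side0',215+x/4,255+y/4,38)[:2] for x,y in [(187,58),(270,104),(205,172),(117,123),(194,112),(160,93),(225,130)]]
for p in P: print(p)
for a,b in [(0,1),(3,2),(1,2),(0,3),(5,6)]:
    d=P[b]-P[a];print(a,b,np.hypot(*d),np.degrees(np.arctan2(d[1],d[0])))
c=np.mean(P[:4],0);print(c)
R=Rn.from_quat(robot.sense()['orientation']);print(R.as_matrix().round(3))
print(totool([c[0],c[1],246]))
k=atz('side0',250+87/4,145+172/4,40);f=atz('side0',250+160/4,145+190/4,12);print(k,f)
E
```

```text
[ 449.26239505 -146.50977454]
[ 481.53032001 -181.30429541]
[ 447.81713396 -214.22550564]
[ 413.95327294 -179.77637171]
[ 447.89170351 -179.70416822]
[ 434.56245678 -165.66133659]
[ 459.69814593 -192.5888686 ]
0 1 47.45395308654181 -47.157613627868024
3 2 48.30635477513113 -45.490870707156446
1 2 47.12096133602988 -135.68095064943347
0 3 48.51186031366833 -136.7060480225443
5 6 36.836053660264795 -46.971152071095005
[ 448.14078049 -180.45398682]
[[ 0.964  0.267 -0.   ]
 [ 0.267 -0.964  0.002]
 [ 0.    -0.002 -1.   ]]
[ 383.8220066  -306.41022635    1.18542043]
[506.90634111 106.9896061   40.        ] [552.4667819  120.31005836  12.        ]
```

jog_arm(rows=[[[87.8,384,-306,0,0,0,-28],[87.8,384,-306,0,0,0,-28],[87.8,384,-306,0,0,0,-28],[87.8,384,-306,0,0,0,-28],[87.8,384,-306,0,0,0,-28],[87.8,384,-306,0,0,0,-28],[87.8,384,-306,0,0,0,-28],[87.8,384,-306,0,0,0,-28],[87.8,384,-306,40,0,0,-28],[87.8,384,-306,60,0,0,-28],[87.8,384,-306,60,0,0,-28],[87.8,384,-306,60,0,0,-28]]])

```text
clock: 1.3
eef_pos: [448.1, -179.9, 185.7]
orientation: [0.928, 0.371, -0.001, -0.001]
ft_force: [-0.6, -0.3, -0.2]
width: 88.1
gripper_force: 0.0
```

```bash
python3 - <<'E'
from h import *
snap('wrist','w1')
s=robot.sense();print(s['eef_pos'],s['clock'],s['qpos'],s['ft_force'])
p=proj('w1',[448,-180,38]);print(p)
E
```

```text
[ 448.09048676 -181.12509537  187.34515708] 1.35 [-4.54114156e-01 -2.27917775e-01  1.64187631e+00 -6.42576121e-04
  1.72905717e+00  3.57184161e-01] [ 0.61795889 -0.99017127  0.99037353]
[277.66985474 200.42505117]
```

View pics/w1.png

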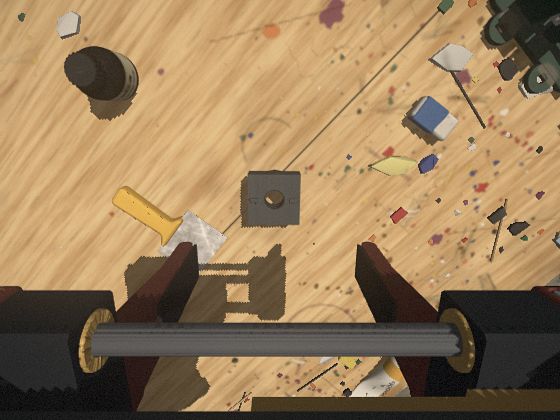

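The wrist view shows the hub's head top centred near (274.5,199), with its edges aligned with the image. The jar and the eraser are far away.

```bash
python3 - <<'E'
from h import *
p=atz('w1',274.5,199,38);print(p,totool([p[0],p[1],36]))
for u,v in [(249,172),(300,171),(300,227)]:print(atz('w1',u,v,38))
E
```

```text
[ 446.97415648 -176.94411252   38.        ] [  2.23421763  -3.63264826 151.3469376 ]
[ 449.45614402 -143.03862058   38.        ]
[ 481.68323358 -175.59751713   38.        ]
[ 443.64827187 -213.31360421   38.        ]
```

jog_arm(rows=[[[87.8,1.5,-2.5,50,0,0,0],[87.8,1.5,-2.5,100,0,0,0],[87.8,1.5,-2.5,130,0,0,0],[87.8,1.5,-2.5,150,0,0,0],[87.8,1.5,-2.5,150,0,0,0],[40,1.5,-2.5,150,0,0,0],[40,1.5,-2.5,150,0,0,0],[40,1.5,-2.5,150,0,0,0],[40,1.5,-2.5,150,0,0,0],[40,1.5,-2.5,150,0,0,0],[40,1.5,-2.5,150,0,0,0]]], force=30)

```text
clock: 2.45
eef_pos: [448.0, -178.1, 38.1]
orientation: [0.929, 0.37, 0.0, 0.0]
ft_force: [-1.4, 0.0, 2.0]
width: 47.6
gripper_force: 30.0
```

jog_arm(rows=[[[40,0,0,-40,0,0,0],[40,0,0,-80,0,0,0],[40,0,0,-120,0,0,-7],[40,20,-5,-160,0,0,-14],[40,60,-15,-180,0,0,-21],[40,100,-26,-180,0,0,-28],[40,140,-36,-180,0,0,-35],[40,180,-47,-180,0,0,-42],[40,215,-56,-180,0,0,-49],[40,235,-62,-180,0,0,-56],[40,244,-64,-180,0,0,-63],[40,244,-64,-180,0,0,-63]]])

```text
clock: 3.65
eef_pos: [581.1, 37.5, 216.5]
orientation: [0.597, 0.802, -0.0, -0.001]
ft_force: [-0.4, -0.1, -1.4]
width: 48.2
gripper_force: 30.0
```

```bash
python3 - <<'E'
from h import *
snap('wrist','w2')
s=robot.sense();print(s['eef_pos'],s['clock'],s['qpos'],s['ft_force'],s['width'])
print(proj('w2',[553,122,104]))
E
```

```text
[580.84048568  36.55172355 216.78635065] 3.7 [ 4.52068685e-03  3.96744208e-02  1.33882511e+00 -2.33886898e-04
  1.76464583e+00 -2.81378253e-01] [-0.16520519 -0.6052662  -1.32094177] 47.36779063686088
[273.10540407  97.72814384]
```

View pics/w2.png

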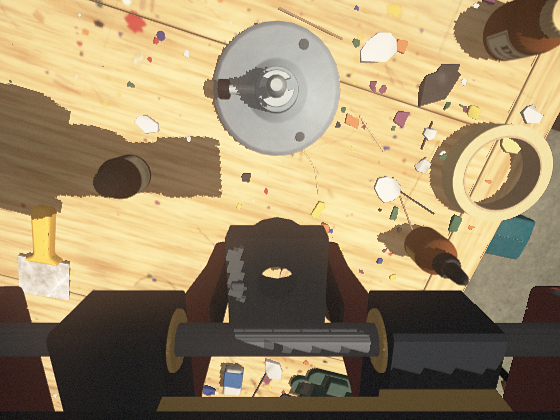

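The stand is near (277,88), with the knob to the left at (223,88), and the hub is held cleanly. I'll zoom in on the spindle.

```bash
python3 - <<'E'
from h import *
a=cv2.imread('pics/w2.png')[15:160,205:350];cv2.imwrite('pics/c2.png',cv2.convertScaleAbs(cv2.resize(a[40:110,35:105],None,fx=8,fy=8,interpolation=2),alpha=1.3))
print(atz('w2',277,85,104),atz('w2',277,88,8))
E
```

```text
[553.2419466  131.24691473 104.        ] [552.0905008  134.98007609   8.        ]
```

View pics/c2.png

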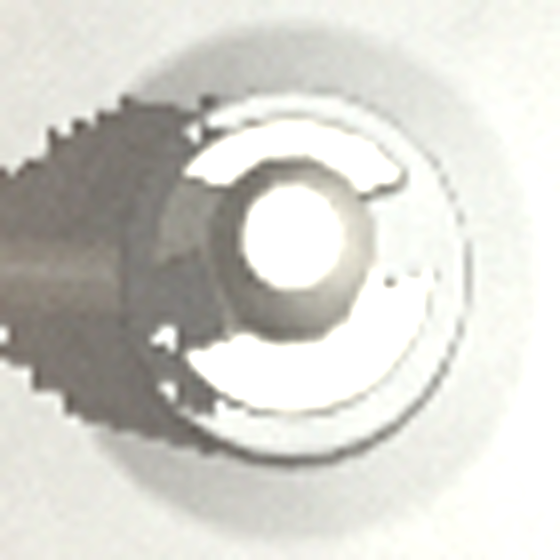

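The crop shows the bright top of the 30 mm shaft with a keyway gap on the right, between about (400,185) and (430,275). The column rim spans x 118 to 470 and y 92 to 465, and the nose tip is at (294,235).

```bash
python3 - <<'E'
from h import *
f=lambda x,y,z:atz('w2',240+(x-3.5)/8,55+(y-3.5)/8,z)[:2]
print('tip',f(294,235,104),'col',(f(118,278,50)+f(470,278,50))/2,(f(294,92,50)+f(294,465,50))/2)
print('col diam',np.hypot(*(f(118,278,50)-f(470,278,50))),np.hypot(*(f(294,92,50)-f(294,465,50))))
c=(f(294,235,104)+f(294,278,50))/2
print('shaft',(f(297,115,64)+f(297,412,64))/2,np.hypot(*(f(297,115,64)-f(297,412,64))))
c=(f(297,115,64)+f(297,412,64))/2
for x,y in [(185,175),(215,185),(370,190),(405,182),(385,283),(432,272),(190,350),(225,335)]:
    d=f(x,y,64)-c;print(x,y,np.hypot(*d).round(1),np.degrees(np.arctan2(d[1],d[0])).round(1), d.round(1))
s=robot.sense();R=Rn.from_quat(s['orientation']).as_matrix();print(R.round(3));print(np.degrees(np.arctan2(R[1,1],R[0,1])), s['eef_pos'])
k=atz('w2',223,88,35)[:2];print('knob dir',np.degrees(np.arctan2(*(k-c)[::-1])))
E
```

```text
tip [552.55429103 131.79941836] col [552.57521812 131.25765528] [552.70288091 130.837511  ]
col diam 39.18785066205732 39.05849807702496
shaft [552.80322829 131.73626229] 29.568790387710372
185 175 14.8 159.3 [-13.8   5.2]
215 185 11.8 153.8 [-10.5   5.2]
370 190 10.7 60.9 [5.2 9.4]
405 182 14.0 52.7 [ 8.5 11.2]
385 283 9.5 6.2 [9.5 1. ]
432 272 14.3 14.1 [13.9  3.5]
190 350 14.2 -127.0 [ -8.6 -11.4]
225 335 10.4 -121.4 [-5.4 -8.8]
[[-0.282  0.959 -0.002]
 [ 0.959  0.282 -0.   ]
 [ 0.    -0.002 -1.   ]]
16.378240734095172 [580.84048568  36.55172355 216.78635065]
knob dir -165.308444977569
```

```bash
python3 - <<'E'
from h import *
s=robot.sense();R=Rn.from_quat(s['orientation']).as_matrix();p=s['eef_pos']
print(p)
for off in (-2,0,2):
    w=lambda x,y,z:proj('w2',p+R@np.array([off+x,y,z])).round(1)
    print(off,'far edge',w(24,0,0),w(24,-24,0),w(24,24,0),'bore top',w(9,0,0),w(-9,0,0),'bore low',w(9,0,18),w(-9,0,18),'barrel',w(22,0,37))
a=cv2.imread('pics/w2.png')[200:300,215:340];cv2.imwrite('pics/c3.png',cv2.convertScaleAbs(cv2.resize(a,None,fx=6,fy=6,interpolation=2),alpha=1.8))
print(totool([552.65,131.4,p[2]]))
E
```

```text
[580.84048568  36.55172355 216.78635065]
-2 far edge [275.8 243.6] [223.9 243.4] [327.7 243.8] bore top [275.7 272.7] [275.6 305.6] bore low [275.8 256.2] [275.7 286.3] barrel [275.9 221.2]
0 far edge [275.8 239.6] [223.7 239.4] [327.9 239.8] bore top [275.7 269. ] [275.6 302. ] bore low [275.8 252.8] [275.7 283.1] barrel [276.  217.9]
2 far edge [275.8 235.6] [223.5 235.4] [328.1 235.7] bore top [275.7 265.1] [275.6 298.5] bore low [275.8 249.3] [275.7 279.8] barrel [276.  214.6]
[ 9.89485102e+01 -3.01503724e-01  2.13082689e-02]
```

View pics/c3.png

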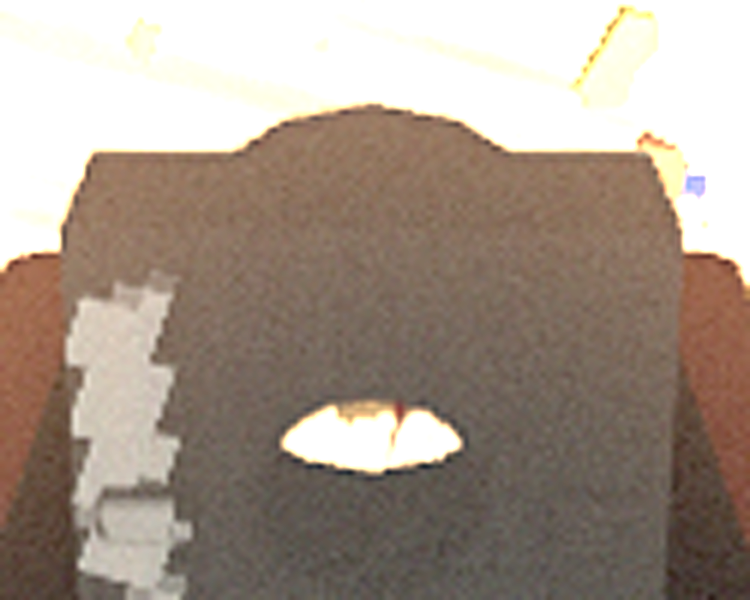

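jog_arm(rows=[[[40,30,0,0,0,0,-6],[40,60,0,0,0,0,-12],[40,85,0,0,0,0,-17],[40,98,0,10,0,0,-17],[40,98,0,35,0,0,-17],[40,98,0,55,0,0,-17],[40,98,0,67,0,0,-17],[40,98,0,67,0,0,-17],[40,98,0,67,0,0,-17]]])

```text
clock: 4.6
eef_pos: [553.3, 129.5, 150.9]
orientation: [0.475, 0.88, -0.0, 0.0]
ft_force: [-0.4, -0.4, -1.5]
width: 47.9
gripper_force: 30.0
```

```bash
python3 - <<'E'
from h import *
snap('wrist','w3');snap('side','s3')
s=robot.sense();print(s['eef_pos'],s['clock'],s['ft_force'],s['wrist_torque'],s['width'])
a=cv2.imread('pics/w3.png')[180:340,200:350];b=cv2.imread('pics/s3.png')[90:210,230:350]
cv2.imwrite('pics/c4.png',np.hstack([cv2.convertScaleAbs(cv2.resize(a,(480,512),interpolation=2),alpha=1.6),cv2.resize(b,(512*300//512,512))]) if 0 else np.hstack([cv2.convertScaleAbs(cv2.resize(a,(450,480),interpolation=2),alpha=1.6),cv2.resize(b[:, 20:100],(320,480),interpolation=2)]))
R=Rn.from_quat(s['orientation']).as_matrix();print(np.degrees(np.arctan2(R[1,1],R[0,1])))
print(proj('w3',[552.65,131.4,104]),proj('w3',s['eef_pos']+R@[1,0,0]))
E
```

```text
[553.81539285 129.82585752 152.08121176] 4.7 [-0.18907182 -0.5618195  -0.85288202] [-0.01725527 -0.12673668  0.02118179] 47.67077152248006
33.381324167388705
[277.28676251 241.98384523] [277.73891749 283.45312832]
```

View pics/c4.png

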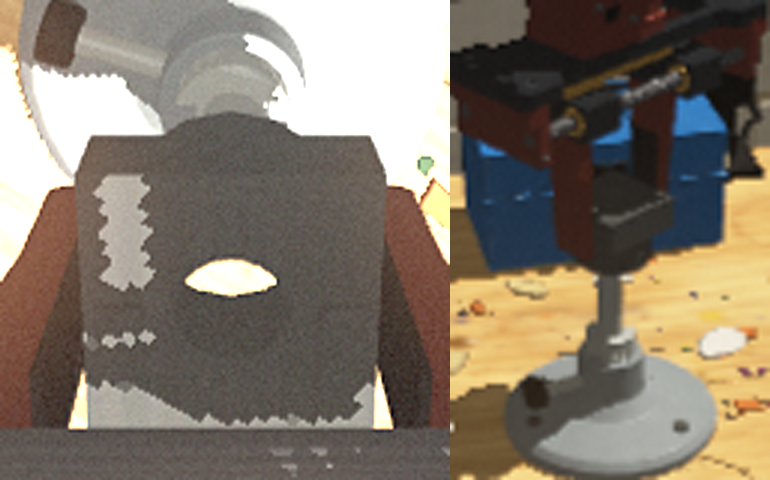

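The hub hangs just above the nose and looks centred. I'll lower it gently and watch the force.

jog_arm(rows=[[[40,0,0,4,0,0,0],[40,0,0,8,0,0,0],[40,0,0,11,0,0,0],[40,0,0,13,0,0,0],[40,0,0,15,0,0,0],[40,0,0,17,0,0,0],[40,0,0,17,0,0,0]]])

```text
clock: 5.4
eef_pos: [553.0, 130.1, 133.2]
orientation: [0.474, 0.881, -0.0, -0.0]
ft_force: [0.0, 0.1, -1.9]
width: 47.8
gripper_force: 30.0
```

jog_arm(rows=[[[40,0,0,3,0,0,0],[40,0,0,6,0,0,0],[40,0,0,8,0,0,0],[40,0,0,10,0,0,0],[40,0,0,10,0,0,0]]])

```text
clock: 5.9
eef_pos: [553.0, 130.1, 123.2]
orientation: [0.474, 0.881, -0.0, -0.0]
ft_force: [-0.4, 0.0, -2.5]
width: 47.8
gripper_force: 30.0
```

jog_arm(rows=[[[40,0,0,1.5,0,0,0],[40,0,0,3,0,0,0],[40,0,0,4.5,0,0,0],[40,0,0,6,0,0,0],[40,0,0,6,0,0,0]]])

```text
clock: 6.4
eef_pos: [553.0, 130.0, 117.3]
orientation: [0.474, 0.881, -0.0, -0.0]
ft_force: [-0.0, -1.0, -0.9]
width: 47.5
gripper_force: 30.0
```

jog_arm(rows=[[[40,0,0,1,0,0,0],[40,0,0,2,0,0,0],[40,0,0,3,0,0,0],[40,0,0,4,0,0,0],[40,0,0,4,0,0,0]]])

```text
clock: 6.9
eef_pos: [553.0, 130.5, 113.6]
orientation: [0.473, 0.881, 0.0, -0.0]
ft_force: [-1.2, 2.0, -0.9]
width: 48.0
gripper_force: 30.0
```

jog_arm(rows=[[[40,0,0,1,0,0,0],[40,0,0,2,0,0,0],[40,0,0,3,0,0,0],[40,0,0,4,0,0,0],[40,0,0,4,0,0,0]]])

```text
clock: 7.4
eef_pos: [552.9, 130.6, 109.5]
orientation: [0.473, 0.881, 0.0, -0.0]
ft_force: [-2.5, 4.6, 0.5]
width: 47.5
gripper_force: 30.0
```

jog_arm(rows=[[[40,0,0,1,0,0,0],[40,0,0,2,0,0,0],[40,0,0,3,0,0,0],[40,0,0,4,0,0,0],[40,0,0,4,0,0,0]]])

```text
clock: 7.9
eef_pos: [552.9, 130.6, 105.5]
orientation: [0.473, 0.881, 0.0, -0.0]
ft_force: [-2.9, 4.0, 0.6]
width: 47.6
gripper_force: 30.0
```

jog_arm(rows=[[[40,0.6,0,0,0,0,0],[40,0.6,0,1,0,0,0],[40,0.6,0,2,0,0,0],[40,0.6,0,2,0,0,0]]])

```text
clock: 8.3
eef_pos: [552.8, 130.7, 103.4]
orientation: [0.474, 0.881, 0.0, -0.0]
ft_force: [-2.6, 3.9, -1.1]
width: 48.0
gripper_force: 30.0
```

jog_arm(rows=[[[40,0,0,0.7,0,0,0],[40,0,0,1.4,0,0,0],[40,0,0,2,0,0,0],[40,0,0,2,0,0,0]]])

```text
clock: 8.7
eef_pos: [552.8, 130.6, 101.5]
orientation: [0.474, 0.881, -0.0, -0.0]
ft_force: [-1.7, 3.1, 0.2]
width: 48.1
gripper_force: 30.0
```

jog_arm(rows=[[[40,0.5,0,0.5,0,0,0],[40,0.5,0,1,0,0,0],[40,0.5,0,1.5,0,0,0],[40,0.5,0,1.5,0,0,0]]])

```text
clock: 9.1
eef_pos: [552.6, 130.7, 99.9]
orientation: [0.474, 0.881, -0.0, 0.0]
ft_force: [-0.3, 1.7, -0.5]
width: 47.8
gripper_force: 30.0
```

jog_arm(rows=[[[40,0,0,0.5,0,0,0],[40,0,0,1,0,0,0],[40,0,0,1.5,0,0,0],[40,0,0,1.5,0,0,0]]])

```text
clock: 9.5
eef_pos: [552.6, 130.7, 98.4]
orientation: [0.474, 0.881, -0.0, 0.0]
ft_force: [-0.8, -0.2, -1.2]
width: 47.4
gripper_force: 30.0
```

jog_arm(rows=[[[40,0,0,0.7,0,0,0],[40,0,0,1.4,0,0,0],[40,0,0,2,0,0,0],[40,0,0,2,0,0,0]]])

```text
clock: 9.9
eef_pos: [552.5, 130.9, 96.5]
orientation: [0.474, 0.881, -0.0, -0.0]
ft_force: [-0.1, 0.3, -2.5]
width: 47.8
gripper_force: 30.0
```

jog_arm(rows=[[[40,0,0,0.7,0,0,0],[40,0,0,1.4,0,0,0],[40,0,0,2,0,0,0],[40,0,0,2,0,0,0]]])

```text
clock: 10.3
eef_pos: [552.5, 131.0, 94.5]
orientation: [0.474, 0.881, -0.0, -0.0]
ft_force: [-1.1, 0.4, -2.2]
width: 47.8
gripper_force: 30.0
```

jog_arm(rows=[[[40,0,0,0.7,0,0,0],[40,0,0,1.4,0,0,0],[40,0,0,2,0,0,0],[40,0,0,2,0,0,0]]])

```text
clock: 10.7
eef_pos: [552.5, 131.0, 92.5]
orientation: [0.474, 0.881, -0.0, -0.0]
ft_force: [-0.3, 0.3, -2.0]
width: 48.1
gripper_force: 30.0
```

The tabs have gone in: the underside is about 55 mm up, well below the step at 64 mm. I'll go on to the column.

jog_arm(rows=[[[40,0,0,0.7,0,0,0],[40,0,0,1.4,0,0,0],[40,0,0,2,0,0,0],[40,0,0,2,0,0,0]]])

```text
clock: 11.1
eef_pos: [552.5, 131.0, 90.5]
orientation: [0.474, 0.881, -0.0, -0.0]
ft_force: [-0.4, 0.2, -2.2]
width: 48.1
gripper_force: 30.0
```

jog_arm(rows=[[[40,0,0,0.5,0,0,0],[40,0,0,1,0,0,0],[40,0,0,1.3,0,0,0],[40,0,0,1.3,0,0,0]]])

```text
clock: 11.5
eef_pos: [552.5, 131.0, 89.2]
orientation: [0.474, 0.881, -0.0, -0.0]
ft_force: [-0.2, -0.1, -1.9]
width: 47.3
gripper_force: 30.0
```

jog_arm(rows=[[[40,0,0,0.3,0,0,0],[40,0,0,0.6,0,0,0],[40,0,0,0.9,0,0,0],[40,0,0,0.9,0,0,0]]])

```text
clock: 11.9
eef_pos: [552.5, 131.0, 88.4]
orientation: [0.474, 0.881, -0.0, -0.0]
ft_force: [0.4, -0.0, -1.7]
width: 48.3
gripper_force: 30.0
```

jog_arm(rows=[[[40,0,0,0.3,0,0,0],[40,0,0,0.6,0,0,0],[40,0,0,0.6,0,0,0]]])

```text
clock: 12.2
eef_pos: [552.6, 131.0, 88.1]
orientation: [0.474, 0.881, 0.0, 0.0]
ft_force: [-0.6, 1.0, 0.2]
width: 47.8
gripper_force: 30.0
```

jog_arm(rows=[[[40,0,0,0.3,0,0,0],[40,0,0,0.5,0,0,0],[40,0,0,0.5,0,0,0]]])

```text
clock: 12.5
eef_pos: [552.6, 131.0, 88.1]
orientation: [0.474, 0.881, 0.0, 0.0]
ft_force: [-2.1, -1.1, 5.5]
width: 47.6
gripper_force: 30.0
```

The hub is seated at TCP z = 88.1 with a contact force of about 5 N. I'll release and back off.

jog_arm(rows=[[[87,0,0,0,0,0,0],[87,0,0,0,0,0,0],[87,0,0,0,0,0,0],[87,0,0,0,0,0,0],[87,0,0,-10,0,0,0],[87,0,0,-40,0,0,0],[87,0,0,-80,0,0,0],[87,-40,0,-120,0,0,0],[87,-70,0,-120,0,0,0],[87,-70,0,-120,0,0,0]]])

```text
clock: 13.5
eef_pos: [593.3, 69.6, 210.2]
orientation: [0.475, 0.88, 0.001, 0.002]
ft_force: [-0.2, -0.2, -0.6]
width: 86.7
gripper_force: 0.0
```

```bash
python3 - <<'E'
from h import *
snap('wrist','w5');snap('side','s5')
a=cv2.imread('pics/w5.png');b=cv2.imread('pics/s5.png')[110:230,230:350]
cv2.imwrite('pics/c5.png',np.hstack([cv2.resize(a,(400,300)),cv2.resize(b,(300,300),interpolation=2)]))
print(robot.sense()['width'],robot.sense()['ft_force'])
E
```

```text
87.16283869514685 [-1.01647639 -0.1495304   0.78931889]
```

View pics/c5.png

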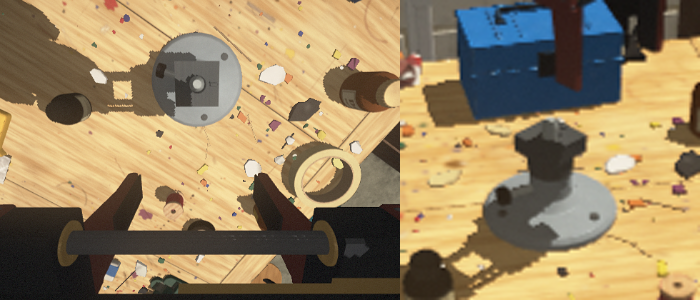

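The hub sits level on the column with the nose tip showing through the bore, at about (199,85) in the left panel. The gripper is clear of everything.

```bash
python3 -c "
from plant import robot
print(robot.finish_job())"
```

```text
the job is handed in; nothing more can be done
None
```

The hub is on the spindle with its tabs in the keyways and resting on the column (about 5 N at contact, no forcing); it is released, the job is handed in at about 13.6 s, and the ink jar, spool and eraser were not touched.

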